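# Hold the offcut bin open by its lever

## Task

Two scrap bins stand on the soldering bench, each with a heavy steel flap and a hand lever. With the fingertips, slowly and without undue force press the paddle of the wider bin's lever all the way down to its stop so that its flap swings up, and finish while still holding the lever down there, so that someone can tip in their offcuts. Nothing needs gripping or lifting: do not touch the flap itself, keep the narrow bin shut and leave the other things on the bench where they are.

Things in the scene. Friction and masses are not known exactly. Their poses are not given: they have to be found in the camera images.
- wide_lever (a joint): angle of the wide bin's lever, rad: 0 at rest with the paddle up, grows as the paddle is pressed down, stop at 0.40. It has no latch: let go, the flap's weight drives it back up to 0. Pressing the paddle takes roughly 5 to 12 N.
- wide_press (a point): middle of the top of the flat steel paddle (45 mm along the lever, 45 across, 8 thick) at the long, robot-side end of the wide bin's lever; moves with it. About 140 mm above the bench at rest, 66 at the stop. x points along the paddle towards the pivot, y across, z its upward normal; it slopes 0.2 rad at rest (outer end higher), 0.2 the other way at the stop. A stop post stands under the lever.
- wide_pivot (a point): middle of the wide bin's lever pivot pin, 85 mm above the bench, between two cheeks, fixed to the bin. x points level from the paddle to the bin, y along the pin, z up. The paddle's top middle lies at x = -0.180, z = +0.055 m from it at rest and turns about the y axis in an arc (at the stop x = -0.187, z = -0.019).
- wide_flap (a joint): angle of the wide bin's flap, rad: 0 shut; it grows as the flap's far edge rises (about 0.65 with the lever at its stop). The lever's short end pushes the flap up from below, near its hinge.
- wide_hinge (a point): middle of the hinge line of the wide bin's flap, 100 mm above the bench, 20 mm beyond the pivot. The flap is a plain steel plate reaching 187 mm from here, 168 mm wide, 5 mm thick, about 0.9 kg, lying on top of the grey bin (160 mm wide, 180 long, 100 high). x points along the plate away from the lever, y along the hinge, z is the plate's upward normal.
- narrow_lever (a joint): angle of the narrow bin's lever, rad: 0 at rest with the paddle up, grows as the paddle is pressed down, stop at 0.40. It has no latch: let go, the flap's weight drives it back up to 0.
- narrow_press (a point): middle of the top of the flat steel paddle (45 mm along the lever, 45 across, 8 thick) at the long, robot-side end of the narrow bin's lever; moves with it. About 140 mm above the bench at rest, 66 at the stop. x points along the paddle towards the pivot, y across, z its upward normal; it slopes 0.2 rad at rest (outer end higher), 0.2 the other way at the stop. A stop post stands under the lever.
- narrow_pivot (a point): middle of the narrow bin's lever pivot pin, 85 mm above the bench, between two cheeks, fixed to the bin. x points level from the paddle to the bin, y along the pin, z up. The paddle's top middle lies at x = -0.180, z = +0.055 m from it at rest and turns about the y axis in an arc (at the stop x = -0.187, z = -0.019).
- narrow_flap (a joint): angle of the narrow bin's flap, rad: 0 shut; it grows as the flap's far edge rises (about 0.65 with the lever at its stop). The lever's short end pushes the flap up from below, near its hinge.
- narrow_hinge (a point): middle of the hinge line of the narrow bin's flap, 100 mm above the bench, 20 mm beyond the pivot. The flap is a plain steel plate reaching 187 mm from here, 98 mm wide, 5 mm thick, about 0.55 kg, lying on top of the grey bin (90 mm wide, 180 long, 100 high). x points along the plate away from the lever, y along the hinge, z is the plate's upward normal.
- spool: aluminium solder spool standing on end, 56 mm across, 50 mm high; origin under its middle. Bystander.
- jar: amber flux jar with black lid, 52 mm across, 55 mm high; origin under its middle. Bystander.
- tin: open steel tin, 64 mm across, 45 mm high; origin under its middle. Bystander.

How it is judged (in metres and radians):
On the way:
1. the fingers press the wide bin's lever and its flap starts to rise (contact force between the fingers and wide_lever above 1 N and value of joint wide_flap above 0.15 rad), for 0.1 s.
At the end, for the whole second after the job is handed in: The wide bin's lever is down at its stop (above 0.35 of 0.40 rad), its flap up (above 0.5 rad) and still, the fingers pressing the paddle with more than 2 N; the narrow bin's flap and lever within 0.05 rad of shut; no bystander moved by more than 25 mm (value of joint wide_lever above 0.35 rad and value of joint wide_flap above 0.5 rad and contact force between the fingers and wide_lever above 2 N and velocity of joint wide_flap between -0.1 and 0.1 rad/s and value of joint each of narrow_flap, narrow_lever below 0.05 rad and distance of each of spool, jar, tin from where it was at the start of the episode below 0.025 m); the arm keeps its last pose, push and grip.
It fails at once if a bystander (spool, jar, tin) is moved or lifted by more than 25 mm (distance of any of spool, jar, tin from where it was at the start of the episode above 0.025 m).
It fails at once if the narrow bin's lever is pressed or its flap opened (more than 0.08 rad) (value of joint any of narrow_lever, narrow_flap above 0.08 rad).
It fails at once if the robot touches the wide bin's flap itself with more than 1 N (contact force between any of the fingers, the arm and wide_flap above 1 N).
It fails at once if the wide flap is flung up or let fall (faster than 2.5 rad/s) (velocity of joint wide_flap above 2.5 rad/s or velocity of joint wide_flap below -2.5 rad/s).
It fails at once if the lever is pushed brutally (more than 60 N) (contact force between the fingers and wide_lever above 60 N).
It also fails if it takes over 32 s, if anything falls off the work surface, if the arm or the gripper's body presses on something with over 40 N, if the wrist force passes 120 N, or if a joint passes its speed limit or range.

## Robot

A 6-joint arm with a two-finger parallel gripper is mounted at the origin on the work surface. World frame = base frame: x ahead of the robot, y to its left, z up, the work surface at z = 0. Lengths are in m, angles in degrees, forces in N, time in s.
With the tool pointing down it reaches from about 0.375 to 0.925 m from the base axis. Payload 5.7 kg.
Tool frame: the origin (TCP) lies midway between the tips of the shut fingers; the grasp point (between the pads) lies pinch_z behind it (pinch_z is the distance from the TCP to the grasp point, in m); z points along the fingers, y is the line along which they close (so a half turn about z gives the same grasp; the last joint's range is limited). The gripper opens to 85 mm and grips with 20 to 120 N. Pads are 22 mm wide; open, the fingers measure 114 mm over their backs; the gripper's body (76 mm by 85 mm) begins 54 mm behind the grasp point. The pads swing forward as they close: fully open they stand 13 mm farther back than shut.
Start: joints at [57.405, 20.558, 86.54, -0, 72.909, -6.595], TCP at [0.263, 0.539, 0.231] pointing down, gripper open.
Joint ranges: [-170.27, 170.27], [-57.76, 135], [12.27, 136.19], [-55.21, 235.2], [11.17, 155.16], [-170.74, 170.74]. Speed limits (degrees/s): [136.94, 136.94, 180, 180, 180, 180].

## Interface

Orientations are given as [roll, pitch, yaw] about the fixed x, y, z axes, in that order (R = Rz(yaw) Ry(pitch) Rx(roll)).
In Python, from cell import observe, capture, camera_model, close_job, search_frame, pinpoint, pinch_z gives the robot as it stands. The module is installed in compiled form; this text tells all that it offers.
- The arm moves only by the shell command python3 -m creep 'ROWS'. ROWS is JSON, a list that holds one entry, the list of rows, each a list of 7 numbers: the shift along the tool's x, y, z scaled (see below), then the turn, a rotation vector about the tool's x, y, z scaled (see below), then the opening, from -1 (shut) to 1 (fully open). In form: [[[x, y, z, rx, ry, rz, fingers], ...]]. A call has 1 to 20 rows; each row shifts and turns the commanded pose from where the row before left it, along the tool's axes as they then stand; what a row does not reach is not made up. The controller multiplies each number of a shift by 0.03 m and each number of a turn by pi/2 rad. A row lasts 1/8 s, in which the tool goes at most 62.5 mm and 10.7 degrees, less where a joint would pass 70% of its speed; a pose out of reach is approached as far as the arm can. A call with a number of a shift or a turn outside -1 to 1 is refused whole. A call with a gripper value outside its range is refused whole. The fingers move at their own pace and stop on an object; the grip force is fixed at half the most. Time passes only in rows, so rows that do not move let the fingers close. It gives the time, the measured TCP pose, the force, the opening and the grip force at its end, in the units of the state.
- observe(): the state, without advancing time (a new reading comes with each control period).
- capture(name): name is "scene" or "side" or "wrist"; returns the picture (480x640x3 uint8, blue, green, red); there is no depth.
- camera_model(name): a dict with "vertical_fov" (degrees; the focal length in pixels is half the picture's height over the tangent of half this angle, whatever the lens; pixels are square), "cx", "cy" (the principal point, pixels), "rvec" (rotation vector, rad) and "tvec" (3), from world to camera coordinates, as OpenCV has them. Camera axes: x right, y down, z forward; pixel columns grow to the right and rows downward; lengths in m; the calibration is good to about 2 mm. A picture is of the moment at which its call begins: read the wrist's pose just before it. camera_model takes no time and is no camera call; for the wrist camera it gives the pose at the moment of the call.
- close_job(): hands the job in; it is judged then, once.
Trained networks look in the newest picture that a camera, given by its name, has taken for a name from the list of things; names that differ only in an ending like _2 or _b are one class to them, and where a whole thing is asked for, a point or a joint stands for the part that bears it (a point fixed in the world has none). Each returns a list of dicts, best first, with "conf" (0 to 1); they miss things now and then, are a little off and sometimes report something else, mostly with a low value. They report only what shows in the picture. A call takes as long as a camera call.
- search_frame(camera, thing): "pixel" ([row, column] in pixels, amid what is visible of it).
- pinpoint(camera, thing): "pixel" ([row, column] in pixels: a listed point, or the origin of a listed thing).
The state is a dict: "time": time; "qpos": joint angles; "qvel": joint speeds; "joint_torque": joint torques, N m; "ee_pos": TCP position; "tcp_rot": TCP orientation; "ft_force": force on the tool from outside, world axes, zero at the start; "moment": the same for the moment, N m; "gripper_width": opening from 0.0 (shut) to 1.0 (fully open); "finger_force": force on a finger pad.
Only numpy, scipy, OpenCV 4.12 (cv2) and the standard library are available. Lean on these libraries where they do the work, as an engineer would, in place of code of your own. Each camera call takes 0.05 s, during which the arm holds its last target. There are 200 camera calls.

## Working session

There is one attempt and no reset: what is moved stays moved. The work goes in short steps, Python scripts to look and compute and a shell command to move; the robot and the scene stay as the last step left them, time stands still between calls to the robot, and variables do not carry over. Pictures are saved under pics/ and viewed, at most 10 in all, crops included, and the job is handed in when it is done.

```bash
mkdir -p pics; cat > h.py <<'E'
import numpy as np, cv2
from cell import *
from scipy.spatial.transform import Rotation as R
def ray(cam,px):
    m=camera_model(cam); f=240/np.tan(np.radians(m["vertical_fov"])/2)
    Rm=R.from_rotvec(np.ravel(m["rvec"])).as_matrix(); t=np.ravel(m["tvec"])
    d=Rm.T@np.array([(px[1]-m["cx"])/f,(px[0]-m["cy"])/f,1]); return -Rm.T@t,d
def onz(cam,px,z):
    o,d=ray(cam,px); return o+d*(z-o[2])/d[2]
def proj(cam,p):
    m=camera_model(cam); f=240/np.tan(np.radians(m["vertical_fov"])/2)
    c=R.from_rotvec(np.ravel(m["rvec"])).apply(p)+np.ravel(m["tvec"]); return (f*c[1]/c[2]+m["cy"],f*c[0]/c[2]+m["cx"])
E
python3 - <<'E'
from h import *
s=observe(); print(s["time"],s["ee_pos"],s["tcp_rot"],s["ft_force"],pinch_z)
Z=dict(wide_press=.14,wide_pivot=.085,wide_hinge=.1,narrow_press=.14,narrow_pivot=.085,narrow_hinge=.1,spool=0,jar=0,tin=0)
for c in("scene","side"):
    cv2.imwrite(f"pics/{c}0.png",capture(c))
    print(c,camera_model(c))
    for n,z in Z.items():
        for q in pinpoint(c,n)[:2]: print(c,n,round(q["conf"],2),np.round(q["pixel"]),np.round(onz(c,q["pixel"],z),3))
E
```

```text
0.0 [0.2626982  0.53869135 0.23044869] [-1.79895582e+02 -1.11331577e-02  1.53999464e+02] [ 0.66213724 -0.28360244 -0.04149706] 0.0187
scene {'vertical_fov': 45.314273292619276, 'cx': 324.304875830755, 'cy': 230.83693781776523, 'rvec': array([ 2.35970879,  0.71693961, -0.25209642]), 'tvec': array([-0.48289961, -0.18385964,  1.49754089])}
scene wide_press 0.82 [141. 328.] [0.453 0.206 0.14 ]
scene wide_pivot 0.8 [179. 396.] [0.624 0.236 0.085]
scene wide_pivot 0.68 [374. 162.] [ 0.515 -0.425  0.085]
scene wide_hinge 0.89 [180. 405.] [0.647 0.232 0.1  ]
scene narrow_press 0.89 [294. 232.] [ 0.539 -0.248  0.14 ]
scene narrow_pivot 0.68 [245. 301.] [ 0.552 -0.048  0.085]
scene narrow_pivot 0.58 [328. 326.] [ 0.706 -0.185  0.085]
scene narrow_hinge 0.7 [331. 334.] [ 0.726 -0.189  0.1  ]
scene spool 0.85 [244. 301.] [0.51  0.008 0.   ]
scene jar 0.88 [139. 370.] [0.457 0.409 0.   ]
scene tin 0.71 [377. 158.] [ 0.47  -0.414  0.   ]
scene tin 0.43 [139. 371.] [0.458 0.409 0.   ]
side {'vertical_fov': 53.26847173714124, 'cx': 312.3777875324585, 'cy': 243.12835354224305, 'rvec': array([ 2.28551567, -0.8769045 ,  0.35196009]), 'tvec': array([-0.42034216,  0.36270385,  0.96315558])}
side wide_press 0.64 [212. 215.] [0.445 0.22  0.14 ]
side wide_pivot 0.68 [194. 272.] [0.628 0.229 0.085]
side wide_pivot 0.2 [213. 216.] [0.472 0.267 0.085]
side wide_hinge 0.88 [180. 277.] [0.662 0.248 0.1  ]
side narrow_press 0.89 [311. 381.] [ 0.537 -0.243  0.14 ]
side narrow_pivot 0.55 [270. 413.] [ 0.71  -0.195  0.085]
side narrow_hinge 0.96 [262. 415.] [ 0.72  -0.188  0.1  ]
side spool 0.9 [286. 295.] [0.51  0.002 0.   ]
side jar 0.84 [207. 190.] [ 0.472  0.416 -0.   ]
side jar 0.42 [260. 414.] [ 0.802 -0.141  0.   ]
side tin 0.92 [417. 416.] [ 0.479 -0.415  0.   ]
```

View pics/scene0.png

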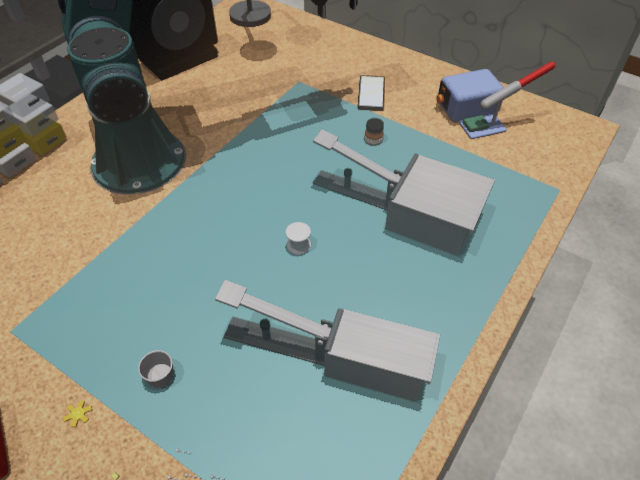

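View pics/side0.png

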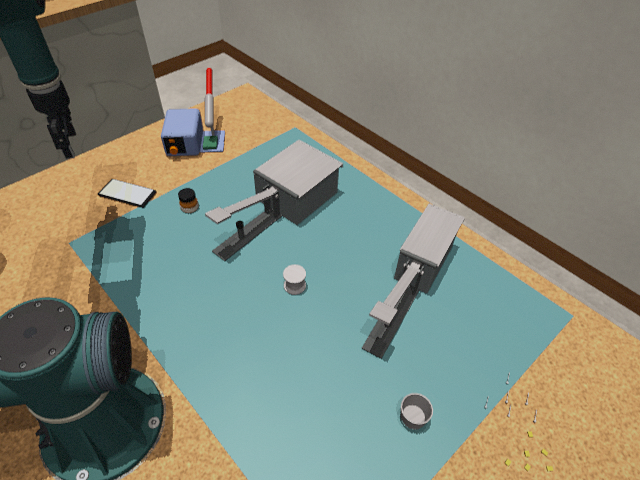

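The scene picture shows the wide-looking bin at about (190,440) with its paddle at (141,328), and the narrow one at about (350,385) with its paddle at (294,232). The side picture agrees, with the paddles at (212,215) and (311,381). Next I'll check the widths from the flap corners and triangulate the paddle.

```bash
python3 - <<'E'
from h import *
for n,cs in dict(A=[(158,422),(183,492),(227,468),(188,396)],B=[(315,335),(332,438),(378,425),(345,330)]).items():
    P=[onz("scene",c,.105)[:2] for c in cs]; print(n,[round(float(np.linalg.norm(P[i]-P[(i+1)%4])),3) for i in range(4)])
def tri(n):
    A=np.zeros((3,3));b=np.zeros(3)
    for c in("scene","side"):
        o,d=ray(c,pinpoint(c,n)[0]["pixel"]); d/=np.linalg.norm(d); M=np.eye(3)-np.outer(d,d); A+=M;b+=M@o
    return np.linalg.solve(A,b)
P={n:tri(n) for n in("wide_press","wide_pivot","wide_hinge")}
for n,p in P.items(): print(n,p.round(3))
d=P["wide_hinge"]-P["wide_press"]; yaw=np.degrees(np.arctan2(d[1],d[0])); print("yaw",yaw)
s=observe(); T=R.from_euler("xyz",s["tcp_rot"],degrees=True)
for z in (.23,.19): print(T.inv().apply(np.r_[.448,.21,z]-s["ee_pos"])/.03)
E
```

```text
A [0.171, 0.151, 0.183, 0.12]
B [0.193, 0.097, 0.177, 0.064]
wide_press [0.447 0.22  0.133]
wide_pivot [0.626 0.229 0.089]
wide_hinge [0.651 0.228 0.112]
yaw 2.39757107953237
[-10.3537407   -7.16033191   0.04222872]
[-10.35377897  -7.16014655   1.37556204]
```

Bin A, at y of about 0.22, is the wider one (0.12–0.15 m across against 0.06–0.10 m). I'll shut the fingers and move over its paddle at the same height, turning there.

```bash
python3 -m creep '[[[-0.94,-0.65,0,0,0,0,-1],[-0.94,-0.65,0,0,0,0,-1],[-0.94,-0.65,0,0,0,0,-1],[-0.94,-0.65,0,0,0,0,-1],[-0.94,-0.65,0,0,0,0,-1],[-0.94,-0.65,0,0,0,0,-1],[-0.94,-0.65,0,0,0,0,-1],[-0.94,-0.65,0,0,0,0,-1],[-0.94,-0.65,0,0,0,0,-1],[-0.94,-0.65,0,0,0,0,-1],[-0.94,-0.65,0,0,0,0,-1],[0,0,0,0,0,-0.087,-1],[0,0,0,0,0,-0.087,-1],[0,0,0,0,0,-0.087,-1],[0,0,0,0,0,-0.087,-1],[0,0,0,0,0,0,-1],[0,0,0,0,0,0,-1]]]'
python3 - <<'E'
from h import *
s=observe(); print(s["time"],s["ee_pos"],s["tcp_rot"],s["ft_force"],s["gripper_width"])
im=capture("wrist"); cv2.imwrite("pics/w1.png",im)
for n,z in (("wide_press",.14),("wide_pivot",.085),("wide_hinge",.1)):
    for q in pinpoint("wrist",n)[:2]: print(n,round(q["conf"],2),np.round(q["pixel"]),onz("wrist",q["pixel"],z).round(3))
print(proj("wrist",s["ee_pos"]))
E
```

```text
time: 3.42
ee_pos: [0.4478, 0.2105, 0.2313]
tcp_rot: [-180.0, 0.0, -174.8]
ft_force: [-1.0, 0.2, 0.6]
gripper_width: 0.002
finger_force: 0.0
3.425 [0.44780311 0.21050684 0.23134011] [-1.79998362e+02  1.37807469e-03 -1.74828093e+02] [-1.02623517  0.20132372  0.6161354 ] 0.0015472703004410886
wide_press 0.63 [234. 318.] [0.445 0.208 0.14 ]
wide_pivot 0.83 [385. 325.] [0.62  0.231 0.085]
wide_hinge 0.38 [417. 328.] [0.645 0.236 0.1  ]
(np.float64(304.36072906935334), np.float64(321.10033779381007))
```

View pics/w1.png

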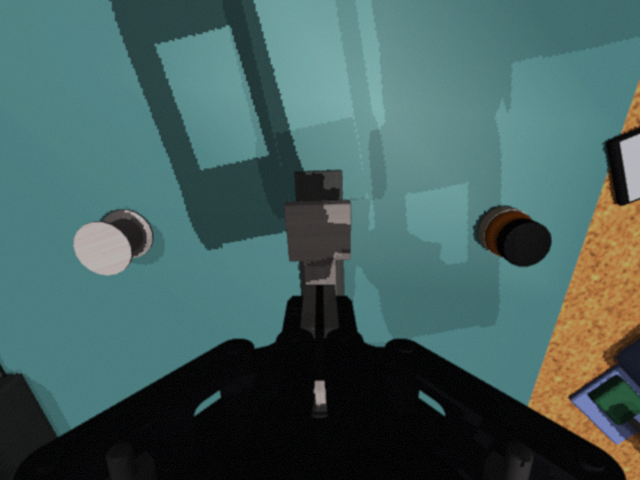

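The wrist picture shows the paddle at rows 201–261, columns 286–351, with its middle at about (231,318), i.e. (0.443, 0.208). The tool is over it, about 4 mm too far in. I'll go down close to it and shift 4 mm outward.

```bash
python3 -m creep '[[[0.04,0,0.5,0,0,0,-1],[0.04,0,0.6,0,0,0,-1],[0.04,0,0.6,0,0,0,-1],[0.04,0,0.5,0,0,0,-1],[0,0,0.3,0,0,0,-1],[0,0,0.1,0,0,0,-1],[0,0,0.1,0,0,0,-1],[0,0,0.1,0,0,0,-1],[0,0,0.1,0,0,0,-1],[0,0,0.1,0,0,0,-1],[0,0,0.1,0,0,0,-1],[0,0,0.1,0,0,0,-1]]]'
```

```text
time: 5.12
ee_pos: [0.442, 0.2099, 0.1353]
tcp_rot: [-180.0, -0.1, -174.7]
ft_force: [-4.1, 0.6, 6.5]
gripper_width: -0.003
finger_force: 2.9
```

```bash
python3 -m creep '[[[0.03,0,0.15,0,0,0,-1],[0.03,0,0.15,0,0,0,-1],[0.03,0,0.15,0,0,0,-1],[0.03,0,0.15,0,0,0,-1],[0.03,0,0.15,0,0,0,-1],[0.03,0,0.15,0,0,0,-1],[0.03,0,0.15,0,0,0,-1],[0,0,0.15,0,0,0,-1],[0,0,0.15,0,0,0,-1],[0,0,0.15,0,0,0,-1],[0,0,0.15,0,0,0,-1],[0,0,0.15,0,0,0,-1],[0,0,0.15,0,0,0,-1]]]'
python3 - <<'E'
from h import *
cv2.imwrite("pics/side2.png",capture("side")[100:350,100:500])
E
```

```text
time: 6.75
ee_pos: [0.4358, 0.2092, 0.0766]
tcp_rot: [-180.0, -0.1, -174.7]
ft_force: [-2.8, -1.1, 4.7]
gripper_width: 0.002
finger_force: 2.6
```

View pics/side2.png

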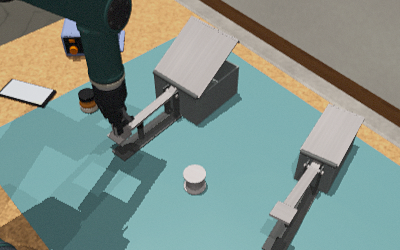

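The crop shows the wide flap well up (about (60,200)), the fingers on the paddle at (130,120), and the narrow bin shut with the bystanders in place. Now I'll creep to the stop and watch the force.

```bash
python3 -m creep '[[[0,0,0.06,0,0,0,-1],[0,0,0.06,0,0,0,-1],[0,0,0.06,0,0,0,-1],[0,0,0.06,0,0,0,-1],[0,0,0,0,0,0,-1]]]'
```

```text
time: 7.42
ee_pos: [0.4365, 0.2093, 0.0694]
tcp_rot: [-180.0, -0.0, -174.7]
ft_force: [-3.9, -2.7, 4.2]
gripper_width: 0.003
finger_force: 2.2
```

```bash
python3 -m creep '[[[0,0,0.04,0,0,0,-1],[0,0,0.04,0,0,0,-1],[0,0,0,0,0,0,-1]]]'; python3 -m creep '[[[0,0,0.04,0,0,0,-1],[0,0,0,0,0,0,-1]]]'
```

```text
time: 7.8
ee_pos: [0.4368, 0.2094, 0.0671]
tcp_rot: [-180.0, -0.0, -174.7]
ft_force: [-4.7, -2.6, 3.3]
gripper_width: 0.0
finger_force: 2.1
time: 8.05
ee_pos: [0.4369, 0.2094, 0.0664]
tcp_rot: [-180.0, 0.0, -174.7]
ft_force: [-4.4, -2.2, 9.0]
gripper_width: 0.006
finger_force: 5.0
```

```bash
python3 -m creep '[[[0,0,0.03,0,0,0,-1],[0,0,0,0,0,0,-1],[0,0,0,0,0,0,-1],[0,0,0,0,0,0,-1]]]'
python3 - <<'E'
from h import *
cv2.imwrite("pics/side3.png",capture("side")[100:350,100:500])
E
```

```text
time: 8.55
ee_pos: [0.4369, 0.2095, 0.0661]
tcp_rot: [-180.0, 0.0, -174.7]
ft_force: [-7.0, -2.8, 15.9]
gripper_width: 0.001
finger_force: 8.8
```

View pics/side3.png

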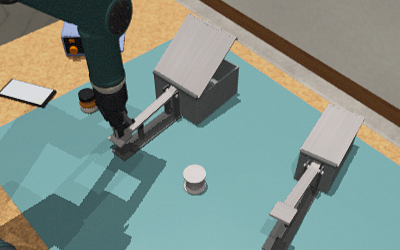

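The crop shows the wide flap fully up at about (50,200), and the paddle on its stop post at about (132,120). The force has risen to 16 N with hardly any further travel. The narrow bin is shut and the bystanders haven't moved, so I'll hand the job in.

```bash
python3 -c "from cell import *; print(close_job())"
```

```text
the job is handed in; nothing more can be done
None
```

I pressed the wide bin's lever down to its stop and handed the job in at about 8.6 s, with the fingertips still holding it there at about 16 N; in the last picture the flap is up, the narrow bin shut and the bystanders in place (no verdict was returned).

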